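Put the sharpened gravers back in the bench rack in order

TASK

The four gravers have just been sharpened and stand in a row in the blocks of the sharpening tray. Move them to the four empty holes of the bench rack so that they stand there in the same left-to-right order as they stood in the tray, each upright with its handle resting on the board. Lower each one until it is seated before you let go, and never drop one: the points are freshly ground.

Things in the scene. Friction and masses are not known exactly. Their poses are not given: they have to be found in the camera images.
- graver_mushroom: Graver, dark wood: full round mushroom head, 42 mm across, 28 mm high, domed. Upright; origin on its axis at the handle's underside, resting on the wood round its hole. Below hang a conical ferrule (19 mm wide, tapering over 18 mm) and a 6 mm steel blade, to 62 mm down. About 60 g. Its x lies across the row within 0.15 rad at the start.
- graver_half: Graver, dark wood: mushroom head 42 mm across, 28 mm high, cut flat on +y 11 mm from the axis (D from above; grip along x). Upright; origin on its axis at the handle's underside, resting on the wood round its hole. Below hang a conical ferrule (19 mm wide, tapering over 18 mm) and a 6 mm steel blade, to 62 mm down. About 60 g. Its x lies across the row within 0.15 rad at the start.
- graver_ball: Graver, dark wood: small round ball head, 31 mm across, 25 mm high. Upright; origin on its axis at the handle's underside, resting on the wood round its hole. Below hang a conical ferrule (19 mm wide, tapering over 18 mm) and a 6 mm steel blade, to 62 mm down. About 60 g. Its x lies across the row within 0.15 rad at the start.
- graver_square: Graver, dark wood: straight square handle, 30 x 30 mm, 42 mm high, flat top. Upright; origin on its axis at the handle's underside, resting on the wood round its hole. Below hang a conical ferrule (19 mm wide, tapering over 18 mm) and a 6 mm steel blade, to 62 mm down. About 60 g. Its x lies across the row within 0.15 rad at the start.
- tray: Steel sharpening tray 74 x 244 mm, fixed, left or right of the rack. Origin: centre of its underside on the bench; x across the row (away from robot), y along it (robot's left). In it four identical wooden blocks at y = +84, +28, -28, -84 mm, tops 85 mm above the bench, each holding one graver. Heads are 56 mm apart: fingers fit only across the row (closing along x).
- rack: Brown wooden bench rack, fixed: board 64 mm deep, top 85 mm above the bench. Origin on the bench below the middle of its four empty holes; x across the row (away from robot), y along it (robot's left). Holes 23 mm wide, right through, at x = 0, y = +84, +28, -28, -84 mm. A fifth at y = +140 mm holds a burnisher (pale slim handle, 33 mm high), which is not one of the four.
- block_mushroom: The pale wooden block of the tray in which graver_mushroom stands at the start: 52 x 52 x 80 mm, fixed, like the other three, with a hole 23 mm wide and 75 mm deep in its top. Origin: centre of its underside, 5 mm above the bench.
- block_half: The pale wooden block of the tray in which graver_half stands at the start: 52 x 52 x 80 mm, fixed, like the other three, with a hole 23 mm wide and 75 mm deep in its top. Origin: centre of its underside, 5 mm above the bench.
- block_ball: The pale wooden block of the tray in which graver_ball stands at the start: 52 x 52 x 80 mm, fixed, like the other three, with a hole 23 mm wide and 75 mm deep in its top. Origin: centre of its underside, 5 mm above the bench.
- block_square: The pale wooden block of the tray in which graver_square stands at the start: 52 x 52 x 80 mm, fixed, like the other three, with a hole 23 mm wide and 75 mm deep in its top. Origin: centre of its underside, 5 mm above the bench.
There are look-alikes about, which are no part of the job. Leave any turquoise look-alike of the graver_square alone. What is shaped like the graver_ball but purple is not meant.

How it is judged:
At the end, for the whole second after the job is handed in: Every graver stands in the bench rack in the hole whose place in the row is that of its start block in the tray (first from the left to first from the left, and so on): axis within 8 mm of the hole's centre in x and y, underside within 4 mm of the board's top, upright within 0.12 rad, at rest (((y of block_mushroom in the frame of tray between 0.064 and 0.104 m and y of graver_mushroom in the frame of rack between 0.076 and 0.092 m) or (y of block_mushroom in the frame of tray between 0.008 and 0.048 m and y of graver_mushroom in the frame of rack between 0.02 and 0.036 m) or (y of block_mushroom in the frame of tray between -0.048 and -0.008 m and y of graver_mushroom in the frame of rack between -0.036 and -0.02 m) or (y of block_mushroom in the frame of tray between -0.104 and -0.064 m and y of graver_mushroom in the frame of rack between -0.092 and -0.076 m)) and x of graver_mushroom in the frame of rack between -0.008 and 0.008 m and z of graver_mushroom in the frame of rack between 0.081 and 0.089 m and angle between each of graver_mushroom, graver_half, graver_ball, graver_square's own z axis and vertical below 0.12 rad and linear speed of each of graver_mushroom, graver_half, graver_ball, graver_square below 0.02 m/s and ((y of block_half in the frame of tray between 0.064 and 0.104 m and y of graver_half in the frame of rack between 0.076 and 0.092 m) or (y of block_half in the frame of tray between 0.008 and 0.048 m and y of graver_half in the frame of rack between 0.02 and 0.036 m) or (y of block_half in the frame of tray between -0.048 and -0.008 m and y of graver_half in the frame of rack between -0.036 and -0.02 m) or (y of block_half in the frame of tray between -0.104 and -0.064 m and y of graver_half in the frame of rack between -0.092 and -0.076 m)) and x of graver_half in the frame of rack between -0.008 and 0.008 m and z of graver_half in the frame of rack between 0.081 and 0.089 m and ((y of block_ball in the frame of tray between 0.064 and 0.104 m and y of graver_ball in the frame of rack between 0.076 and 0.092 m) or (y of block_ball in the frame of tray between 0.008 and 0.048 m and y of graver_ball in the frame of rack between 0.02 and 0.036 m) or (y of block_ball in the frame of tray between -0.048 and -0.008 m and y of graver_ball in the frame of rack between -0.036 and -0.02 m) or (y of block_ball in the frame of tray between -0.104 and -0.064 m and y of graver_ball in the frame of rack between -0.092 and -0.076 m)) and x of graver_ball in the frame of rack between -0.008 and 0.008 m and z of graver_ball in the frame of rack between 0.081 and 0.089 m and ((y of block_square in the frame of tray between 0.064 and 0.104 m and y of graver_square in the frame of rack between 0.076 and 0.092 m) or (y of block_square in the frame of tray between 0.008 and 0.048 m and y of graver_square in the frame of rack between 0.02 and 0.036 m) or (y of block_square in the frame of tray between -0.048 and -0.008 m and y of graver_square in the frame of rack between -0.036 and -0.02 m) or (y of block_square in the frame of tray between -0.104 and -0.064 m and y of graver_square in the frame of rack between -0.092 and -0.076 m)) and x of graver_square in the frame of rack between -0.008 and 0.008 m and z of graver_square in the frame of rack between 0.081 and 0.089 m); the robot touches nothing.
It fails at once if the mushroom graver is dropped: it falls freely (faster than 0.6 m/s out of the fingers) or ends up off the racks (its underside lower than 60 mm above the bench) ((linear speed of graver_mushroom above 0.6 m/s and contact force between the fingers and graver_mushroom below 0.05 N) or height (world z) of graver_mushroom below 0.06 m).
It fails at once if the half graver is dropped: it falls freely (faster than 0.6 m/s out of the fingers) or ends up off the racks (its underside lower than 60 mm above the bench) ((linear speed of graver_half above 0.6 m/s and contact force between the fingers and graver_half below 0.05 N) or height (world z) of graver_half below 0.06 m).
It fails at once if the ball graver is dropped: it falls freely (faster than 0.6 m/s out of the fingers) or ends up off the racks (its underside lower than 60 mm above the bench) ((linear speed of graver_ball above 0.6 m/s and contact force between the fingers and graver_ball below 0.05 N) or height (world z) of graver_ball below 0.06 m).
It fails at once if the square graver is dropped: it falls freely (faster than 0.6 m/s out of the fingers) or ends up off the racks (its underside lower than 60 mm above the bench) ((linear speed of graver_square above 0.6 m/s and contact force between the fingers and graver_square below 0.05 N) or height (world z) of graver_square below 0.06 m).
It also fails if it takes over 120 s, if anything falls off the work surface, if the arm or the gripper's body presses on something with over 40 N, if the wrist force passes 120 N, or if a joint passes its speed limit or range.

ROBOT

A 7-joint arm with a two-finger parallel gripper is mounted at the origin on the work surface. World frame = base frame: x ahead of the robot, y to its left, z up, the work surface at z = 0. Lengths are in m, angles in rad, forces in N, time in s.
With the tool pointing down it reaches from about 0.4 to 0.875 m from the base axis. Payload 6.5 kg.
Tool frame: the origin (TCP) lies midway between the tips of the shut fingers; the grasp point (between the pads) lies 19 mm behind it; x points along the fingers, z is the direction in which the jaws open and shut, and the axes are right-handed (so a half turn about x gives the same grasp; the last joint's range is limited). The gripper opens to 88 mm and grips with 3 to 60 N. Pads are 18 mm wide; open, the fingers measure 123 mm over their backs; the gripper's body (75 mm by 187 mm) begins 45 mm behind the grasp point.
Start: joints at [-1.327, 0.536, -0.004, 1.538, 0.003, 1.067, -0.071], TCP at [0.198, 0.619, 0.239] pointing down, gripper open.
Joint ranges: [-2.7, 2.7], [-0.37, 2.16], [-1.27, 1.26], [0.24, 2.4], [-1.31, 4.45], [0.19, 1.91], [-2.76, 2.76]. Speed limits (rad/s): [2.39, 2.39, 3.14, 3.14, 3.14, 3.14, 3.14].

INTERFACE

Orientations are given as a rotation vector (axis times angle).
In Python, from station import * gives the robot as it stands.
- The arm moves only by the tool arm_command, never from a script. Its argument "targets" is a list of rows, each an object of numbers: "dx", "dy", "dz": the shift along the tool's x, y, z in cm; "wx", "wy", "wz": the turn, a rotation vector about the tool's x, y, z in rad. In form: [{"dx": .., "dy": .., "dz": .., "wx": .., "wy": .., "wz": ..}, ...]. A call has 1 to 12 rows; each row shifts and turns the commanded pose from where the row before left it, along the tool's axes as they then stand; what a row does not reach is not made up. A row lasts 1/8 s, in which the tool goes at most 62.5 mm and 10.7 degrees, less where a joint would pass 70% of its speed; a pose out of reach is approached as far as the arm can. A call with a gripper value outside its range is refused whole. "jaw" is the opening, from -1 (shut) to 1 (fully open), so that 0 is half open, set as the call begins (left out, the last holds). The fingers move at their own pace and stop on an object; "grip_force" is the grip in N (left out, the last holds). Time passes only in rows, so rows that do not move let the fingers close. It gives the time, the measured TCP pose, the force and the opening at its end, in the units of the state.
- sense(): the state, without advancing time (a new reading comes with each control period).
- snapshot(name): name is "scene" or "top"; returns a dict with "img" (480x640x3 uint8, red, green, blue), "fovy" (degrees; the focal length in pixels is half the picture's height over the tangent of half this angle, whatever the lens; pixels are square), "cx", "cy" (the principal point, pixels), "world_to_cam" (4x4, takes a point from world to camera coordinates). Camera axes: x right, y down, z forward; pixel columns grow to the right and rows downward; lengths in m; the calibration is good to about 2 mm. A picture is of the moment at which its call begins. There is no depth.
- finish_job(): hands the job in, once; it reports no verdict.
Trained networks look in a picture, given as the dict that the camera call returned (one of the last four; its "shot" number tells which), for a name from the list of things; names that differ only in an ending like _2 or _b are one class to them, and where a whole thing is asked for, a point or a joint stands for the part that bears it (a point fixed in the world has none). Each returns a list of dicts, best first, with "p" (0 to 1); they miss things now and then, are a little off and sometimes report something else, mostly with a low value. They report only what shows in the picture. A call takes as long as a camera call. They do not tell look-alikes from the thing itself.
- trace(name, picture): "mask" (480x640 bool, what is visible of it) and "xy" ([column, row] in pixels, amid what is visible of it).
The state is a dict: "clock": time; "qpos": joint angles; "qd": joint speeds; "effort": joint torques, N m; "position": TCP position; "ee_rot": TCP orientation; "contact_force": force on the tool from outside, world axes, zero at the start; "torque": the same for the moment, N m; "opening": finger opening in m.
Only numpy, scipy, OpenCV 4.12 (cv2) and the standard library are available. Lean on these libraries where they do the work, as an engineer would, in place of code of your own. Each camera call takes 0.05 s, during which the arm holds its last target. There are 200 camera calls.

## Working session

There is one attempt and no reset: what is moved stays moved. The work goes in short steps, Python scripts to look and compute and a tool call to move; the robot and the scene stay as the last step left them, time stands still between calls to the robot, and variables do not carry over. Pictures are saved under pics/ and viewed, about 12 in all and at most 16, crops included, and the job is handed in when it is done.

Besides the shell and the picture viewer there is one more tool, called as a command line: name --argument value ..., lists and objects as JSON in quotes. arm_command: Moves the arm, as the interface text tells. Its arguments: {"type":"object","properties":{"targets":{"type":"array","items":{"type":"object","properties":{"dx":{"type":"number"},"dy":{"type":"number"},"dz":{"type":"number"},"wx":{"type":"number"},"wy":{"type":"number"},"wz":{"type":"number"}}}},"jaw":{"type":"number"},"grip_force":{"type":"number"}},"required":["targets"]}

```bash
mkdir -p pics; cat > h.py <<'E'
from station import *
import numpy as np, cv2
from scipy.spatial.transform import Rotation as R
def save(s,n): cv2.imwrite('pics/'+n+'.png',s['img'][:,:,::-1])
def ray(s,px):
    f=240/np.tan(np.radians(s['fovy'])/2); W=np.array(s['world_to_cam'])
    d=W[:3,:3].T@np.array([(px[0]-s['cx'])/f,(px[1]-s['cy'])/f,1]); c=-W[:3,:3].T@W[:3,3]
    return c,d
def atz(s,px,z):
    c,d=ray(s,px); return c+d*(z-c[2])/d[2]
def proj(s,p):
    f=240/np.tan(np.radians(s['fovy'])/2); W=np.array(s['world_to_cam'])
    q=W[:3,:3]@np.array(p)+W[:3,3]; return np.array([s['cx']+f*q[0]/q[2],s['cy']+f*q[1]/q[2]])
E
python3 - <<'E'
from h import *
st=sense(); print(st['clock'],np.round(st['position'],4),st['ee_rot'],st['opening'])
print(np.round(R.from_rotvec(st['ee_rot']).as_matrix(),3))
for n in('top','scene'):
    s=snapshot(n); save(s,n+'0'); print(n,s['fovy'],s['cx'],s['cy'],np.round(ray(s,(320,240)),3).tolist())
    for k in ['graver_mushroom','graver_half','graver_ball','graver_square','tray','rack']:
        for r in trace(k,s)[:3]:
            print(k,round(r['p'],2),np.round(r['xy'],1),r['mask'].sum(),np.round(atz(s,r['xy'],.11),3)[:2])
E
```

```text
0.0 [0.198  0.6185 0.2378] [-0.97920855  1.34131731  0.9773339 ] 0.08799610613838178
[[-0.    -0.952  0.305]
 [-0.002  0.305  0.952]
 [-1.    -0.    -0.002]]
top 50.731184089754585 317.6021375713685 239.62666576671646 [[0.387, 0.043, 1.141], [0.111, 0.017, -0.994]]
graver_mushroom 0.67 [277.2 210.7] 296 [0.565 0.148]
graver_half 0.61 [225.4 213.3] 255 [0.562 0.256]
graver_half 0.19 [203.8 220.5] 494 [0.547 0.3  ]
graver_ball 0.76 [197.5 212.1] 179 [0.565 0.314]
graver_ball 0.44 [159.3 212.7] 187 [0.565 0.394]
graver_square 0.8 [215.1 265.9] 221 [0.453 0.276]
graver_square 0.76 [252.9 214.1] 221 [0.559 0.198]
tray 0.79 [267.4 233. ] 648 [0.519 0.169]
rack 0.8 [444.8 228.1] 4146 [ 0.523 -0.195]
scene 45.18535698883547 316.37146164428117 242.82490427216405 [[0.804, 0.5, 0.937], [-0.298, -0.46, -0.837]]
graver_mushroom 0.72 [330.2 303.3] 531 [0.562 0.156]
graver_ball 0.89 [421.8 447.8] 361 [0.579 0.412]
graver_ball 0.76 [384.6 390.4] 341 [0.574 0.318]
graver_square 0.89 [346.5 328. ] 550 [0.565 0.206]
graver_square 0.59 [424.8 342.2] 565 [0.477 0.291]
tray 0.96 [356.6 399.3] 1306 [0.616 0.307]
rack 0.57 [246.1 178. ] 5164 [ 0.55  -0.143]
```

```bash
python3 - <<'E'
import cv2
a=cv2.imread('pics/top0.png')[140:320,120:560]; cv2.imwrite('pics/top0c.png',cv2.resize(a,(800,327),interpolation=cv2.INTER_CUBIC))
E
```

```text
(no output)
```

View pics/top0c.png

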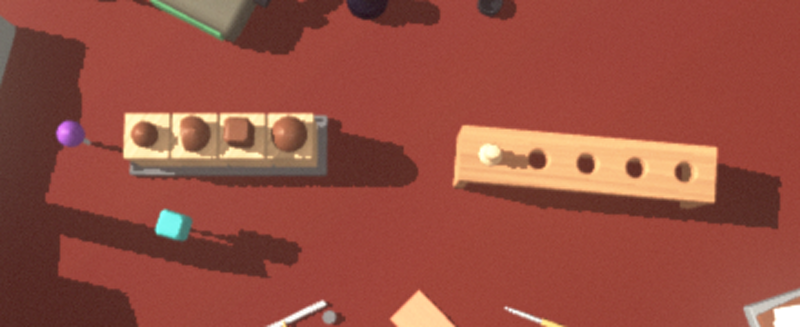

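View pics/scene0.png

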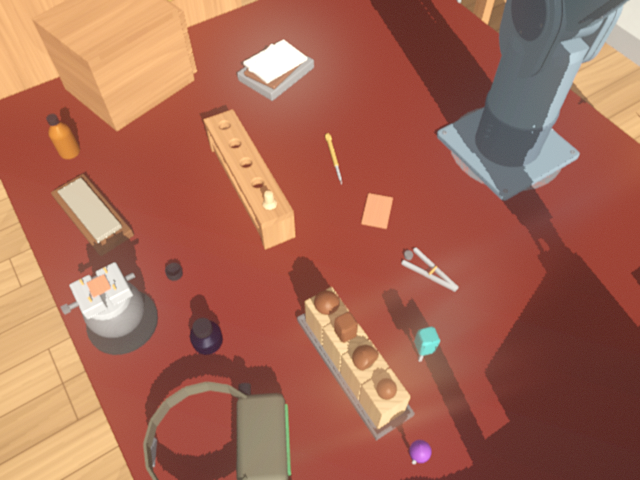

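Tray from left to right: ball, half, square, mushroom (tops at roughly (145,134), (194,134), (237,132), (289,134) in the crop). The rack's empty holes are at crop (538,159) to (684,171), and the rack is slightly rotated. Next I measure both precisely.

```bash
python3 - <<'E'
from h import *
from scipy.optimize import least_squares
S={n:snapshot(n) for n in('top','scene')}
hsv={n:cv2.cvtColor(s['img'],cv2.COLOR_RGB2HSV) for n,s in S.items()}
# gravers: dark wood blobs by colour near their rough positions
def blob(m,c,r):
    y,x=np.mgrid[:480,:640]; m=m&(np.hypot(x-c[0],y-c[1])<r)
    n,l,st,ce=cv2.connectedComponentsWithStats(m.astype(np.uint8))
    i=1+np.argmax(st[1:,4]); return ce[i],st[i]
rough={'ball':(.565,.314),'half':(.562,.256),'square':(.559,.200),'mushroom':(.565,.148)}
H={'ball':.0985,'half':.098,'square':.106,'mushroom':.099}
for n,s in S.items():
    for k,p in rough.items():
        c0=proj(s,[*p,H[k]]); 
        best=[r for r in trace('graver_'+k,s) if np.hypot(*(r['xy']-c0))<12]
        if best:
            y,x=np.nonzero(best[0]['mask']); c=(x.mean(),y.mean())
            print(n,k,best[0]['p'],np.round(c,1),x.min(),x.max(),y.min(),y.max(),np.round(atz(s,c,H[k]),4)[:2])
        else: print(n,k,'none')
# rack holes
P={}
for n,s in S.items():
    W=(trace('rack',s)[0]['mask']).astype(np.uint8)
    cnt=max(cv2.findContours(W,cv2.RETR_EXTERNAL,cv2.CHAIN_APPROX_NONE)[0],key=cv2.contourArea)
    full=cv2.drawContours(np.zeros_like(W),[cv2.convexHull(cnt)],-1,1,-1)
    v=hsv[n][:,:,2]; m=(v<140)&(full>0)
    m2=cv2.morphologyEx(m.astype(np.uint8),cv2.MORPH_OPEN,np.ones((2,2)))
    N,l,st,ce=cv2.connectedComponentsWithStats(m2)
    for i in range(1,N):
        if st[i,4]>20: print(n,'dark',np.round(ce[i],1),st[i],np.round(atz(s,ce[i],.085),4)[:2])
# crops for viewing
def crop(n,x0,x1,y0,y1,k): 
    return cv2.resize(S[n]['img'][y0:y1,x0:x1,::-1],None,fx=k,fy=k,interpolation=cv2.INTER_NEAREST)
a=crop('top',180,310,195,245,6); b=crop('top',370,520,205,255,5)
w=800; out=np.zeros((570,w,3),np.uint8); out[:300,:780]=a; out[310:560,:750]=b; cv2.imwrite('pics/z.png',out)
E
```

```text
top ball none
top half none
top square 0.62 [256.7 219.9] 241 269 202 232 [0.5474 0.1911]
top mushroom 0.69 [278.9 212.9] 270 288 204 222 [0.5625 0.1457]
scene ball 0.67 [386.4 388.3] 377 396 378 399 [0.5667 0.3143]
scene half 0.76 [364. 356.] 352 378 344 369 [0.565  0.2546]
scene square 0.73 [345.5 326.6] 334 357 312 342 [0.5635 0.2014]
scene mushroom 0.96 [326.3 301.9] 314 339 290 314 [0.5629 0.1457]Traceback (most recent call last):
  File "<stdin>", line 23, in <module>
IndexError: list index out of range
```

```bash
python3 - <<'E'
from h import *
S={n:snapshot(n) for n in('top','scene')}
def comps(n,m,amin,z,lab):
    N,l,st,ce=cv2.connectedComponentsWithStats(m.astype(np.uint8))
    for i in range(1,N):
        if st[i,4]>amin: print(n,lab,np.round(ce[i],1),st[i].tolist(),np.round(atz(S[n],ce[i],z),4)[:2])
def hull(n,pts): 
    h=cv2.convexHull(np.array([proj(S[n],p) for p in pts],np.float32)).astype(np.int32)
    return cv2.fillPoly(np.zeros((480,640),np.uint8),[h],1)>0
for n,s in S.items():
    im=s['img'].astype(int); r,g,b=im[...,0],im[...,1],im[...,2]
    for lab,px in (('ball',(.565,.314,.1)),('block',(.545,.23,.085)),('table',(.45,.1,0)),('board',(.535,-.24,.085))):
        q=proj(s,px).astype(int); print(n,lab,q,im[q[1],q[0]])
    reg=hull(n,[(x,y,.085) for x in(.50,.54) for y in(-.06,-.32)])
    q=hull(n,[(.52,-.08,.085),(.56,-.08,.085),(.54,-.32,.085),(.50,-.32,.085)])
    comps(n,q&(g<110),15,.085,'hole')
    t=hull(n,[(x,y,z) for x in(.54,.59) for y in(.125,.335) for z in(.085,.12)])
    comps(n,t&(g<130),60,.1,'head')
def crop(n,x0,x1,y0,y1,k): 
    return cv2.resize(S[n]['img'][y0:y1,x0:x1,::-1],None,fx=k,fy=k,interpolation=cv2.INTER_NEAREST)
out=np.zeros((570,800,3),np.uint8); out[:300,:780]=crop('top',180,310,195,245,6); out[310:560,:750]=crop('top',370,520,205,255,5); cv2.imwrite('pics/z.png',out)
E
```

```text
top ball [198 212] [170 106  79]
top block [239 222] [155 125  92]
top table [303 269] [157  69  58]
top board [463 223] [249 191 129]
top hole [409.2 227.8] [396, 223, 24, 10, 155] [ 0.5287 -0.1262]
top hole [441.9 229.7] [437, 225, 10, 10, 76] [ 0.5234 -0.1942]
top hole [468.4 232.2] [464, 227, 9, 11, 73] [ 0.5174 -0.249 ]
top hole [495.2 234.3] [491, 230, 9, 10, 70] [ 0.5121 -0.3044]
top head [235.  201.2] [185, 197, 105, 28, 478] [0.5887 0.2377]
top head [227.9 213.6] [220, 204, 18, 20, 250] [0.5626 0.2524]
top head [252.3 213.3] [242, 205, 20, 18, 246] [0.5625 0.2013]
top head [278.1 214.5] [264, 204, 26, 21, 342] [0.5589 0.1472]
top head [200.6 214. ] [193, 207, 16, 15, 160] [0.5628 0.3098]
scene ball [387 387] [197 137  98]
scene block [364 340] [173 140 103]
scene table [363 278] [170  82  66]
scene board [230 150] [239 179 123]
scene hole [235.6 146.1] [232, 145, 8, 3, 16] [ 0.5202 -0.2451]
scene hole [246.3 165.2] [242, 164, 9, 4, 20] [ 0.5265 -0.1903]
scene hole [258.2 185.6] [253, 184, 10, 4, 33] [ 0.532  -0.1342]
scene head [351.8 327.4] [305, 279, 107, 113, 2254] [0.5542 0.2057]
scene head [383.5 385. ] [376, 378, 20, 20, 157] [0.5678 0.3082]
```

View pics/z.png

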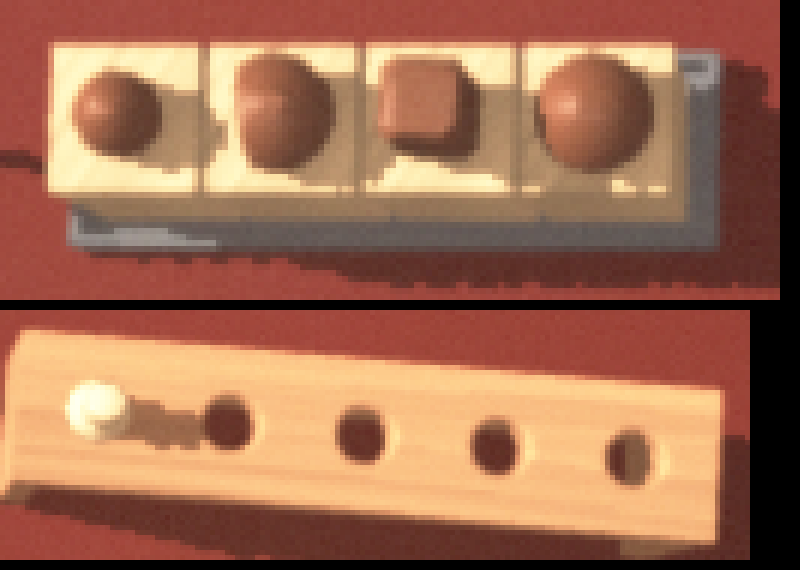

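```bash
python3 - <<'E'
from h import *
from scipy.optimize import least_squares
S={n:snapshot(n) for n in('top','scene')}; s=S['top']
px=[(416.7,227.6),(443.3,230),(470,232.4),(497,234.8)]
Y=[.084,.028,-.028,-.084]
h=np.array([atz(s,p,.085)[:2] for p in px]); print('holes',np.round(h,4).tolist(), np.round(np.hypot(*np.diff(h,axis=0).T),4))
d=(h[0]-h[3]); yaw=np.arctan2(-d[0],d[1]); print('rack',np.round(h.mean(0),4),yaw)
rc=h.mean(0); v=np.array([-np.sin(yaw),np.cos(yaw)]); HH=[rc+y*v for y in Y]; print(np.round(HH,4).tolist())
c=np.array([atz(s,p,.085)[:2] for p in [(188,202),(292.2,202),(291.7,227.1),(188,227.1)]]); print('blk corners',np.round(c,4).tolist(),np.hypot(*(c[0]-c[1])),np.hypot(*(c[0]-c[3])))
tc=c.mean(0); d=(c[0]+c[3]-c[1]-c[2]); ty=np.arctan2(-d[0],d[1]); print('tray',np.round(tc,4),ty)
w=np.array([-np.sin(ty),np.cos(ty)]); BB=[tc+y*w for y in Y]; print(np.round(BB,4).tolist())
for k,p,z in (('ball',(199.5,213.8),.0975),('mush',(279.3,213.7),.096),('sq',(250.2,211),.127)): print(k,np.round(atz(s,p,z),4))
outs=[]
for n,(x0,x1,y0,y1,k) in {'top':(180,520,195,255,2),'scene':(190,430,90,430,1)}.items():
    k=2 if n=='top' else 2
    im=cv2.resize(S[n]['img'][y0:y1,x0:x1,::-1],None,fx=k,fy=k,interpolation=cv2.INTER_CUBIC)
    def poly(pts,col):
        q=np.array([(proj(S[n],p)+.5-[x0,y0])*k for p in pts]); cv2.polylines(im,[np.round(q*8).astype(np.int32)],True,col,1,cv2.LINE_AA,3)
    t=np.linspace(0,6.28,24)
    for q in HH: poly([(q[0]+.0115*np.cos(a),q[1]+.0115*np.sin(a),.085) for a in t],(255,0,0))
    u=np.array([w[1],-w[0]])
    for q in BB: poly([(*(q+a*u+b*w),.085) for a,b in((-.026,-.026),(.026,-.026),(.026,.026),(-.026,.026))],(255,0,0))
    outs.append(im)
a,b=outs; b=b[:, :]
b1=b[20:340,20:300]; b2=b[370:680,190:480]
out=np.zeros((600,800,3),np.uint8); out[:a.shape[0],:a.shape[1]]=a; 
out[130:130+b1.shape[0],:b1.shape[1]]=b1; out[130:130+b2.shape[0],300:300+b2.shape[1]]=b2
cv2.imwrite('pics/ov.png',out[:460])
E
```

```text
holes [[0.5288, -0.142], [0.5228, -0.1972], [0.5169, -0.2524], [0.511, -0.308]] [0.0555 0.0555 0.0559]
rack [ 0.5199 -0.2249] -0.10700164727989513
[[0.5288, -0.1414], [0.5229, -0.1971], [0.5169, -0.2527], [0.5109, -0.3084]]
blk corners [[0.5916, 0.3409], [0.5878, 0.1187], [0.5341, 0.1202], [0.5377, 0.3401]] 0.22223095820414734 0.053968007560047666
tray [0.5628 0.23  ] -0.016854603131943854
[[0.5642, 0.314], [0.5633, 0.258], [0.5623, 0.202], [0.5614, 0.146]]
ball [0.5637 0.3127 0.0975]
mush [0.5613 0.1452 0.096 ]
sq [0.5627 0.2014 0.127 ]
```

View pics/ov.png

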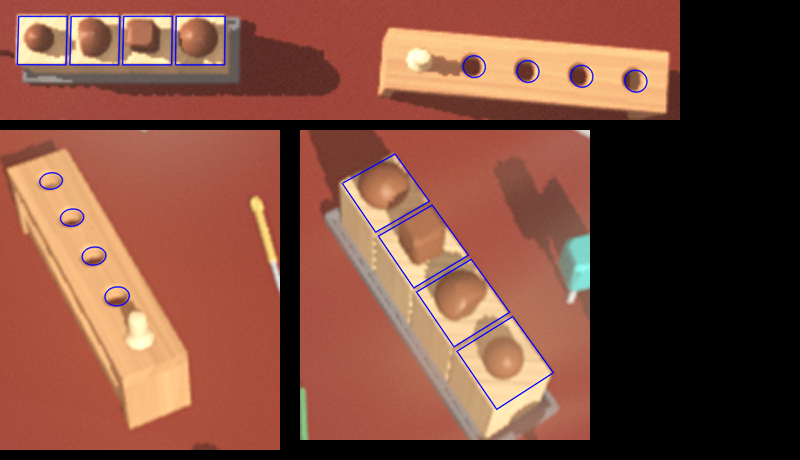

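Overlay matches in both cameras to about 2 mm. I'll work right to left, so nothing is carried over a standing graver. First move: turn the jaws across the row.

arm_command --targets '[{"wx":0.16},{"wx":0.16},{"wx":0.16},{"wx":0.16},{"wx":0.16},{"wx":0.16},{"wx":0.16},{"wx":0.158},{}]' --jaw 1 --grip_force 15

```text
schema error: expected keys dx, dy, dz, wx, wy, wz
```

arm_command --targets '[{"dz":3,"dy":-3.9},{"dz":3,"dy":-3.9},{"dz":3,"dy":-3.9},{"dz":3,"dy":-3.9},{"dz":3,"dy":-3.9},{"dz":3,"dy":-3.9},{"dz":3,"dy":-3.9},{"dz":3,"dy":-3.9},{"dz":3,"dy":-3.9},{"dz":3,"dy":-3.9},{"dz":3,"dy":-3.9},{}]'

```text
schema error: expected keys dx, dy, dz, wx, wy, wz
```

```bash
cat >> h.py <<'E'
G={'ball':(.5637,.313),'half':(.563,.257),'square':(.5625,.2015),'mushroom':(.5614,.1456)}
RK={'ball':(.5288,-.1414),'half':(.5229,-.1971),'square':(.5169,-.2527),'mushroom':(.5109,-.3084)}
def go(p,z,yaw):
    st=sense(); M=R.from_rotvec(st['ee_rot']); m=M.as_matrix(); p0=np.array(st['position'])
    tgt=np.array([[0,-np.sin(yaw),np.cos(yaw)],[0,np.cos(yaw),np.sin(yaw)],[-1,0,0]])
    print(round(st['clock'],2),'pos',np.round(p0,4),'open',round(st['opening'],4),'F',np.round(st['contact_force'],2),'maxq',np.round(st['qpos'],2))
    print('shift cm (tool axes now)',np.round(m.T@(np.array([*p,z])-p0)*100,2),'turn',np.round((M.inv()*R.from_matrix(tgt)).as_rotvec(),3))
E
python3 -c "
from h import *
go(G['mushroom'],.14,-.017)"
```

```text
1.45 pos [0.1981 0.6191 0.2387] open 0.0883 F [-0.52 -1.09  0.96] maxq [-1.33  0.54 -0.    1.54  0.    1.07 -0.07]
shift cm (tool axes now) [  9.87 -49.03 -34.02] turn [ 1.278 -0.     0.   ]
```

arm_command --targets '[{"dx":0,"dy":0,"dz":0,"wx":0.16,"wy":0,"wz":0},{"dx":0,"dy":0,"dz":0,"wx":0.16,"wy":0,"wz":0},{"dx":0,"dy":0,"dz":0,"wx":0.16,"wy":0,"wz":0},{"dx":0,"dy":0,"dz":0,"wx":0.16,"wy":0,"wz":0},{"dx":0,"dy":0,"dz":0,"wx":0.16,"wy":0,"wz":0},{"dx":0,"dy":0,"dz":0,"wx":0.16,"wy":0,"wz":0},{"dx":0,"dy":0,"dz":0,"wx":0.16,"wy":0,"wz":0},{"dx":0,"dy":0,"dz":0,"wx":0.158,"wy":0,"wz":0},{"dx":0,"dy":0,"dz":0,"wx":0,"wy":0,"wz":0}]' --jaw 1 --grip_force 15

```text
clock: 2.58
position: [0.198, 0.6191, 0.2387]
ee_rot: [0.012, 1.57, -0.012]
contact_force: [-0.4, -0.0, -0.6]
opening: 0.0881
```

arm_command --targets '[{"dx":0,"dy":-4.3,"dz":3.3,"wx":0,"wy":0,"wz":0},{"dx":0,"dy":-4.3,"dz":3.3,"wx":0,"wy":0,"wz":0},{"dx":0,"dy":-4.3,"dz":3.3,"wx":0,"wy":0,"wz":0},{"dx":0,"dy":-4.3,"dz":3.3,"wx":0,"wy":0,"wz":0},{"dx":0,"dy":-4.3,"dz":3.3,"wx":0,"wy":0,"wz":0},{"dx":0,"dy":-4.3,"dz":3.3,"wx":0,"wy":0,"wz":0},{"dx":0,"dy":-4.3,"dz":3.3,"wx":0,"wy":0,"wz":0},{"dx":0,"dy":-4.3,"dz":3.3,"wx":0,"wy":0,"wz":0},{"dx":0,"dy":-4.3,"dz":3.3,"wx":0,"wy":0,"wz":0},{"dx":0,"dy":-4.3,"dz":3.3,"wx":0,"wy":0,"wz":0},{"dx":0,"dy":-4.3,"dz":3.3,"wx":0,"wy":0,"wz":0},{"dx":0,"dy":0,"dz":0,"wx":0,"wy":0,"wz":0}]'

```text
clock: 4.08
position: [0.5553, 0.1348, 0.2391]
ee_rot: [0.015, 1.569, -0.018]
contact_force: [-0.2, -0.1, 0.0]
opening: 0.0878
```

```bash
python3 -c "
from h import *
go(G['mushroom'],.14,-.017)"
```

```text
4.08 pos [0.5553 0.1348 0.2391] open 0.0878 F [-0.22 -0.09  0.  ] maxq [-0.67  0.43  0.46  1.77 -0.22  0.99 -0.14]
shift cm (tool axes now) [9.91 1.11 0.57] turn [-0.004  0.002  0.002]
```

arm_command --targets '[{"dx":2,"dy":1.1,"dz":0.6,"wx":0,"wy":0,"wz":0},{"dx":4,"dy":0,"dz":0,"wx":0,"wy":0,"wz":0},{"dx":4,"dy":0,"dz":0,"wx":0,"wy":0,"wz":0},{"dx":3,"dy":0,"dz":0,"wx":0,"wy":0,"wz":0},{"dx":1.9,"dy":0,"dz":0,"wx":0,"wy":0,"wz":0},{"dx":0,"dy":0,"dz":0,"wx":0,"wy":0,"wz":0}]'

```text
clock: 4.82
position: [0.5583, 0.1513, 0.0889]
ee_rot: [0.012, 1.573, -0.012]
contact_force: [0.4, -0.5, 0.1]
opening: 0.0882
```

```bash
python3 - <<'E'
from h import *
go(G['mushroom'],.089,-.017)
a=snapshot('top'); b=snapshot('scene')
out=np.hstack([cv2.resize(x['img'][y:y+100,c:c+130,::-1],None,fx=3,fy=3) for x,c,y in((a,200,160),(b,270,230))]); cv2.imwrite('pics/g1.png',out)
E
```

```text
4.83 pos [0.5583 0.1513 0.0889] open 0.0882 F [ 0.41 -0.5   0.13] maxq [-0.61  0.65  0.36  1.85 -0.33  0.71 -0.07]
shift cm (tool axes now) [-0.01 -0.57  0.32] turn [ 0.002 -0.002  0.   ]
```

View pics/g1.png

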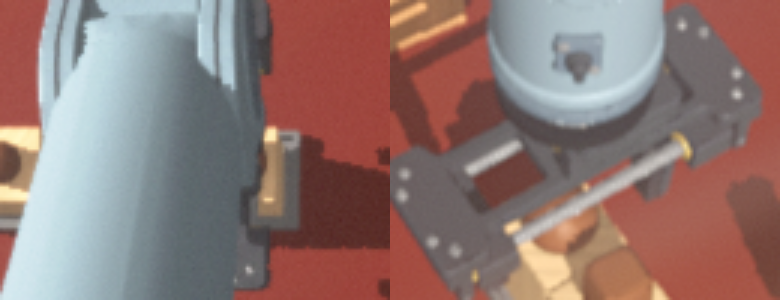

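arm_command --targets '[{"dx":0,"dy":-0.57,"dz":0.32,"wx":0,"wy":0,"wz":0},{"dx":0,"dy":0,"dz":0,"wx":0,"wy":0,"wz":0},{"dx":0,"dy":0,"dz":0,"wx":0,"wy":0,"wz":0}]'

```text
clock: 5.3
position: [0.5627, 0.1451, 0.0902]
ee_rot: [0.014, 1.57, -0.013]
contact_force: [0.1, -0.6, -0.1]
opening: 0.0881
```

```bash
python3 - <<'E'
from h import *
go(G['mushroom'],.089,-.017)
E
```

```text
5.3 pos [0.5627 0.1451 0.0902] open 0.0881 F [ 0.12 -0.63 -0.08] maxq [-0.6   0.65  0.36  1.84 -0.33  0.71 -0.06]
shift cm (tool axes now) [ 0.12  0.05 -0.13] turn [-0.     0.001 -0.   ]
```

arm_command --targets '[{"dx":0,"dy":0,"dz":0,"wx":0,"wy":0,"wz":0},{"dx":0,"dy":0,"dz":0,"wx":0,"wy":0,"wz":0},{"dx":0,"dy":0,"dz":0,"wx":0,"wy":0,"wz":0},{"dx":0,"dy":0,"dz":0,"wx":0,"wy":0,"wz":0},{"dx":0,"dy":0,"dz":0,"wx":0,"wy":0,"wz":0},{"dx":0,"dy":0,"dz":0,"wx":0,"wy":0,"wz":0}]' --jaw -1 --grip_force 15

```text
clock: 6.05
position: [0.5624, 0.1451, 0.0897]
ee_rot: [0.013, 1.571, -0.013]
contact_force: [0.1, 0.1, -0.6]
opening: 0.0406
```

arm_command --targets '[{"dx":-0.5,"dy":0,"dz":0,"wx":0,"wy":0,"wz":0},{"dx":-1.5,"dy":0,"dz":0,"wx":0,"wy":0,"wz":0},{"dx":-2.5,"dy":0,"dz":0,"wx":0,"wy":0,"wz":0},{"dx":-3,"dy":0,"dz":0,"wx":0,"wy":0,"wz":0},{"dx":-3,"dy":0,"dz":0,"wx":0,"wy":0,"wz":0},{"dx":-2,"dy":0,"dz":0,"wx":0,"wy":0,"wz":0},{"dx":0,"dy":0,"dz":0,"wx":0,"wy":0,"wz":0}]'

```text
clock: 6.92
position: [0.5636, 0.1453, 0.217]
ee_rot: [0.015, 1.567, -0.012]
contact_force: [-0.7, 0.1, -0.5]
opening: 0.0406
```

```bash
python3 - <<'E'
from h import *
go(RK['mushroom'],.215,-.107)
b=snapshot('scene'); cv2.imwrite('pics/l1.png',cv2.resize(b['img'][150:350,220:440,::-1],None,fx=2.5,fy=2.5))
E
```

```text
6.92 pos [0.5636 0.1453 0.217 ] open 0.0406 F [-0.66  0.07 -0.47] maxq [-0.66  0.47  0.45  1.77 -0.24  0.95 -0.14]
shift cm (tool axes now) [  0.11 -45.46  -4.49] turn [ 0.09   0.004 -0.002]
```

View pics/l1.png

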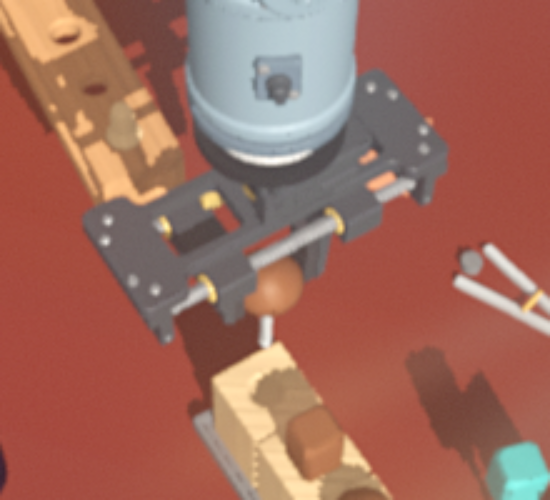

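The mushroom graver is held, upright and clear of its block (crop (275,290)). Next I carry it to hole 4.

arm_command --targets '[{"dx":0,"dy":-3,"dz":-0.3,"wx":0,"wy":0,"wz":0},{"dx":0,"dy":-4.5,"dz":-0.5,"wx":0,"wy":0,"wz":0},{"dx":0,"dy":-4.5,"dz":-0.5,"wx":0,"wy":0,"wz":0},{"dx":0,"dy":-4.5,"dz":-0.5,"wx":0,"wy":0,"wz":0},{"dx":0,"dy":-4.5,"dz":-0.5,"wx":0,"wy":0,"wz":0},{"dx":0,"dy":-4.5,"dz":-0.4,"wx":0,"wy":0,"wz":0},{"dx":0,"dy":-4.5,"dz":-0.4,"wx":0,"wy":0,"wz":0},{"dx":0,"dy":-4.5,"dz":-0.4,"wx":0,"wy":0,"wz":0},{"dx":0,"dy":-4.5,"dz":-0.4,"wx":0,"wy":0,"wz":0},{"dx":0,"dy":-4,"dz":-0.4,"wx":0,"wy":0,"wz":0},{"dx":0,"dy":-2.5,"dz":-0.2,"wx":0.045,"wy":0,"wz":0},{"dx":0,"dy":0,"dz":0,"wx":0.045,"wy":0,"wz":0}]'

```text
clock: 8.48
position: [0.5079, -0.3116, 0.2137]
ee_rot: [0.088, 1.571, -0.089]
contact_force: [-0.1, 1.1, -1.1]
opening: 0.0405
```

```bash
python3 - <<'E'
from h import *
go(RK['mushroom'],.165,-.107)
E
```

```text
8.47 pos [ 0.5079 -0.3116  0.2137] open 0.0405 F [-0.05  1.09 -1.07] maxq [ 0.08  0.52  0.55  1.73 -0.32  0.98  0.63]
shift cm (tool axes now) [4.87 0.36 0.27] turn [-0.006 -0.002  0.001]
```

arm_command --targets '[{"dx":1.5,"dy":0.3,"dz":0.3,"wx":0,"wy":0,"wz":0},{"dx":2.5,"dy":0,"dz":0,"wx":0,"wy":0,"wz":0},{"dx":0,"dy":0,"dz":0,"wx":0,"wy":0,"wz":0},{"dx":0,"dy":0,"dz":0,"wx":0,"wy":0,"wz":0}]'

```text
clock: 8.98
position: [0.5131, -0.3061, 0.1747]
ee_rot: [0.083, 1.569, -0.083]
contact_force: [-0.9, 0.9, -0.2]
opening: 0.0404
```

```bash
python3 - <<'E'
from h import *
go(RK['mushroom'],.0897,-.107)
a=snapshot('top'); b=snapshot('scene')
out=np.hstack([cv2.resize(x['img'][y:y+100,c:c+130,::-1],None,fx=3,fy=3,interpolation=cv2.INTER_CUBIC) for x,c,y in((a,420,180),(b,170,90))]); cv2.imwrite('pics/p1.png',out)
E
```

```text
8.97 pos [ 0.5131 -0.3061  0.1747] open 0.0404 F [-0.87  0.88 -0.23] maxq [ 0.09  0.57  0.52  1.76 -0.35  0.9   0.65]
shift cm (tool axes now) [ 8.5  -0.25 -0.19] turn [ 0.001 -0.    -0.   ]
```

View pics/p1.png

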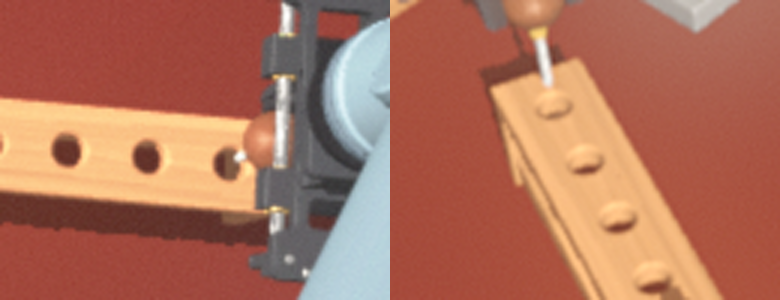

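arm_command --targets '[{"dx":1.5,"dy":-0.25,"dz":-0.2,"wx":0,"wy":0,"wz":0},{"dx":1.5,"dy":0,"dz":0,"wx":0,"wy":0,"wz":0},{"dx":0,"dy":0,"dz":0,"wx":0,"wy":0,"wz":0},{"dx":0,"dy":0,"dz":0,"wx":0,"wy":0,"wz":0}]'

```text
clock: 9.57
position: [0.5107, -0.3088, 0.1446]
ee_rot: [0.084, 1.569, -0.084]
contact_force: [-1.0, -0.2, 0.4]
opening: 0.0408
```

```bash
python3 - <<'E'
from h import *
go(RK['mushroom'],.0897,-.107)
E
```

```text
9.57 pos [ 0.5107 -0.3088  0.1446] open 0.0408 F [-0.97 -0.22  0.39] maxq [ 0.11  0.61  0.5   1.78 -0.37  0.85  0.68]
shift cm (tool axes now) [5.49 0.04 0.02] turn [ 0. -0.  0.]
```

arm_command --targets '[{"dx":1.5,"dy":0,"dz":0,"wx":0,"wy":0,"wz":0},{"dx":1.5,"dy":0,"dz":0,"wx":0,"wy":0,"wz":0},{"dx":1.2,"dy":0,"dz":0,"wx":0,"wy":0,"wz":0},{"dx":0.8,"dy":0,"dz":0,"wx":0,"wy":0,"wz":0},{"dx":0,"dy":0,"dz":0,"wx":0,"wy":0,"wz":0},{"dx":0,"dy":0,"dz":0,"wx":0,"wy":0,"wz":0}]'

```text
clock: 10.32
position: [0.511, -0.3089, 0.0951]
ee_rot: [0.084, 1.569, -0.084]
contact_force: [-0.1, 0.5, -0.1]
opening: 0.0403
```

arm_command --targets '[{"dx":0.2,"dy":0,"dz":0,"wx":0,"wy":0,"wz":0},{"dx":0.2,"dy":0,"dz":0,"wx":0,"wy":0,"wz":0},{"dx":0,"dy":0,"dz":0,"wx":0,"wy":0,"wz":0},{"dx":0,"dy":0,"dz":0,"wx":0,"wy":0,"wz":0}]'

```text
clock: 10.82
position: [0.5107, -0.3087, 0.0908]
ee_rot: [0.084, 1.569, -0.084]
contact_force: [-0.4, -0.3, -0.7]
opening: 0.0402
```

arm_command --targets '[{"dx":0.1,"dy":0,"dz":0,"wx":0,"wy":0,"wz":0},{"dx":0,"dy":0,"dz":0,"wx":0,"wy":0,"wz":0},{"dx":0,"dy":0,"dz":0,"wx":0,"wy":0,"wz":0}]'

```text
clock: 11.2
position: [0.5107, -0.3087, 0.0897]
ee_rot: [0.084, 1.569, -0.084]
contact_force: [-0.4, -0.2, -0.9]
opening: 0.0403
```

arm_command --targets '[{"dx":0.1,"dy":0,"dz":0,"wx":0,"wy":0,"wz":0},{"dx":0,"dy":0,"dz":0,"wx":0,"wy":0,"wz":0},{"dx":0,"dy":0,"dz":0,"wx":0,"wy":0,"wz":0}]'

```text
clock: 11.58
position: [0.5108, -0.3087, 0.0895]
ee_rot: [0.084, 1.569, -0.084]
contact_force: [-3.0, 1.4, 7.5]
opening: 0.0406
```

Seated, with Fz rising to 7.5 N at the expected height. Now I release and raise.

arm_command --targets '[{"dx":0,"dy":0,"dz":0,"wx":0,"wy":0,"wz":0},{"dx":0,"dy":0,"dz":0,"wx":0,"wy":0,"wz":0},{"dx":0,"dy":0,"dz":0,"wx":0,"wy":0,"wz":0},{"dx":0,"dy":0,"dz":0,"wx":0,"wy":0,"wz":0},{"dx":0,"dy":0,"dz":0,"wx":0,"wy":0,"wz":0}]' --jaw 1

```text
clock: 12.2
position: [0.5107, -0.3087, 0.0887]
ee_rot: [0.084, 1.569, -0.084]
contact_force: [-0.1, 0.4, -0.7]
opening: 0.0876
```

arm_command --targets '[{"dx":-1.5,"dy":0,"dz":0,"wx":0,"wy":0,"wz":0},{"dx":-3,"dy":0,"dz":0,"wx":0,"wy":0,"wz":0},{"dx":-4,"dy":0,"dz":0,"wx":0,"wy":0,"wz":0},{"dx":-2,"dy":0,"dz":0,"wx":0,"wy":0,"wz":0},{"dx":0,"dy":0,"dz":0,"wx":-0.09,"wy":0,"wz":0},{"dx":0,"dy":0,"dz":0,"wx":0,"wy":0,"wz":0}]'

```text
clock: 12.95
position: [0.5109, -0.3089, 0.1949]
ee_rot: [0.014, 1.569, -0.014]
contact_force: [-0.2, 0.8, -0.9]
opening: 0.0883
```

```bash
python3 - <<'E'
from h import *
go(G['square'],.2,-.017)
E
```

```text
12.95 pos [ 0.5109 -0.3089  0.1949] open 0.0883 F [-0.17  0.8  -0.92] maxq [ 0.1   0.54  0.51  1.75 -0.32  0.94  0.72]
shift cm (tool axes now) [-0.52 51.12  4.25] turn [-0.001  0.001  0.   ]
```

arm_command --targets '[{"dx":0,"dy":3,"dz":0.3,"wx":0,"wy":0,"wz":0},{"dx":0,"dy":5.2,"dz":0.5,"wx":0,"wy":0,"wz":0},{"dx":0,"dy":5.2,"dz":0.5,"wx":0,"wy":0,"wz":0},{"dx":0,"dy":5.2,"dz":0.5,"wx":0,"wy":0,"wz":0},{"dx":0,"dy":5.2,"dz":0.5,"wx":0,"wy":0,"wz":0},{"dx":0,"dy":5.2,"dz":0.5,"wx":0,"wy":0,"wz":0},{"dx":0,"dy":5.2,"dz":0.5,"wx":0,"wy":0,"wz":0},{"dx":0,"dy":5.2,"dz":0.4,"wx":0,"wy":0,"wz":0},{"dx":0,"dy":5.2,"dz":0.3,"wx":0,"wy":0,"wz":0},{"dx":0,"dy":4.5,"dz":0.2,"wx":0,"wy":0,"wz":0},{"dx":0,"dy":2,"dz":0,"wx":0,"wy":0,"wz":0},{"dx":0,"dy":0,"dz":0,"wx":0,"wy":0,"wz":0}]'

```text
clock: 14.45
position: [0.5611, 0.2018, 0.1936]
ee_rot: [0.012, 1.571, -0.013]
contact_force: [-0.2, -1.9, 0.4]
opening: 0.0883
```

```bash
python3 - <<'E'
from h import *
go(G['square'],.1,-.017)
E
```

```text
14.45 pos [0.5611 0.2018 0.1936] open 0.0883 F [-0.23 -1.92  0.38] maxq [-0.75  0.53  0.45  1.75 -0.28  0.93 -0.2 ]
shift cm (tool axes now) [ 9.36 -0.02  0.14] turn [ 0.001 -0.     0.001]
```

arm_command --targets '[{"dx":3,"dy":0,"dz":0.1,"wx":0,"wy":0,"wz":0},{"dx":4,"dy":0,"dz":0,"wx":0,"wy":0,"wz":0},{"dx":2.2,"dy":0,"dz":0,"wx":0,"wy":0,"wz":0},{"dx":1,"dy":0,"dz":0,"wx":0,"wy":0,"wz":0},{"dx":0,"dy":0,"dz":0,"wx":0,"wy":0,"wz":0},{"dx":0,"dy":0,"dz":0,"wx":0,"wy":0,"wz":0}]'

```text
clock: 15.2
position: [0.5633, 0.2011, 0.0929]
ee_rot: [0.014, 1.569, -0.014]
contact_force: [0.4, -0.4, 0.2]
opening: 0.088
```

```bash
python3 - <<'E'
from h import *
go(G['square'],.092,-.017)
E
```

```text
15.2 pos [0.5633 0.2011 0.0929] open 0.088 F [ 0.35 -0.44  0.25] maxq [-0.7   0.67  0.39  1.8  -0.35  0.74 -0.14]
shift cm (tool axes now) [ 0.09  0.04 -0.08] turn [-0.001  0.002 -0.   ]
```

arm_command --targets '[{"dx":0,"dy":0,"dz":0,"wx":0,"wy":0,"wz":0},{"dx":0,"dy":0,"dz":0,"wx":0,"wy":0,"wz":0},{"dx":0,"dy":0,"dz":0,"wx":0,"wy":0,"wz":0},{"dx":0,"dy":0,"dz":0,"wx":0,"wy":0,"wz":0},{"dx":0,"dy":0,"dz":0,"wx":0,"wy":0,"wz":0},{"dx":0,"dy":0,"dz":0,"wx":0,"wy":0,"wz":0},{"dx":0,"dy":0,"dz":0,"wx":0,"wy":0,"wz":0}]' --jaw -1

```text
clock: 16.08
position: [0.5624, 0.2015, 0.0917]
ee_rot: [0.013, 1.571, -0.013]
contact_force: [0.4, 0.4, -0.1]
opening: 0.0299
```

arm_command --targets '[{"dx":-0.5,"dy":0,"dz":0,"wx":0,"wy":0,"wz":0},{"dx":-1.5,"dy":0,"dz":0,"wx":0,"wy":0,"wz":0},{"dx":-2.5,"dy":0,"dz":0,"wx":0,"wy":0,"wz":0},{"dx":-3,"dy":0,"dz":0,"wx":0,"wy":0,"wz":0},{"dx":-3,"dy":0,"dz":0,"wx":0,"wy":0,"wz":0},{"dx":-2,"dy":0,"dz":0,"wx":0,"wy":0,"wz":0},{"dx":0,"dy":0,"dz":0,"wx":0,"wy":0,"wz":0}]'

```text
clock: 16.95
position: [0.5636, 0.2018, 0.2191]
ee_rot: [0.015, 1.567, -0.012]
contact_force: [1.1, 0.6, -1.5]
opening: 0.03
```

```bash
python3 - <<'E'
from h import *
go(RK['square'],.215,-.107)
b=snapshot('scene'); a=snapshot('top')
out=np.hstack([cv2.resize(x['img'][y:y+130,c:c+130,::-1],None,fx=3,fy=3,interpolation=cv2.INTER_CUBIC) for x,c,y in((a,420,180),(b,280,220))]); cv2.imwrite('pics/p2.png',out)
E
```

```text
16.95 pos [0.5636 0.2018 0.2191] open 0.03 F [ 1.07  0.62 -1.53] maxq [-0.76  0.5   0.46  1.72 -0.26  0.98 -0.21]
shift cm (tool axes now) [  0.3  -45.53  -3.89] turn [ 0.09   0.004 -0.002]
```

View pics/p2.png

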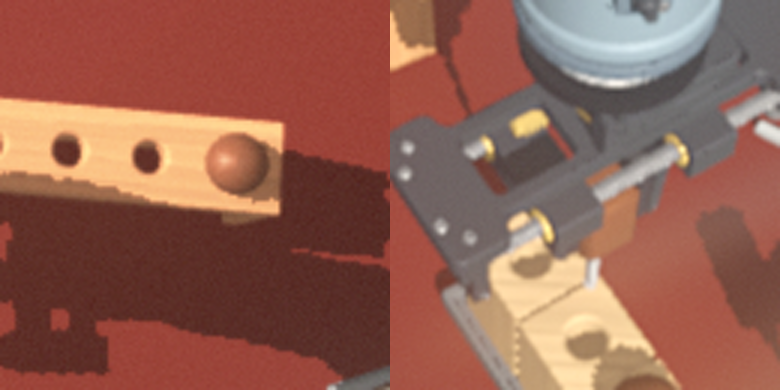

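The mushroom sits in hole 4 (left crop (237,163)), and the square is held upright. Next it goes to hole 3.

arm_command --targets '[{"dx":0,"dy":-3,"dz":-0.3,"wx":0,"wy":0,"wz":0},{"dx":0,"dy":-4.5,"dz":-0.4,"wx":0,"wy":0,"wz":0},{"dx":0,"dy":-4.5,"dz":-0.4,"wx":0,"wy":0,"wz":0},{"dx":0,"dy":-4.5,"dz":-0.4,"wx":0,"wy":0,"wz":0},{"dx":0,"dy":-4.5,"dz":-0.4,"wx":0,"wy":0,"wz":0},{"dx":0,"dy":-4.5,"dz":-0.4,"wx":0,"wy":0,"wz":0},{"dx":0,"dy":-4.5,"dz":-0.4,"wx":0,"wy":0,"wz":0},{"dx":0,"dy":-4.5,"dz":-0.4,"wx":0,"wy":0,"wz":0},{"dx":0,"dy":-4.5,"dz":-0.4,"wx":0,"wy":0,"wz":0},{"dx":0,"dy":-4,"dz":-0.3,"wx":0,"wy":0,"wz":0},{"dx":0,"dy":-2.5,"dz":-0.1,"wx":0.045,"wy":0,"wz":0},{"dx":0,"dy":0,"dz":0,"wx":0.045,"wy":0,"wz":0}]'

```text
clock: 18.55
position: [0.5141, -0.2553, 0.2157]
ee_rot: [0.088, 1.571, -0.089]
contact_force: [-0.3, 0.2, -0.5]
opening: 0.0302
```

arm_command --targets '[{"dx":2,"dy":0,"dz":0,"wx":0,"wy":0,"wz":0},{"dx":2,"dy":0,"dz":0,"wx":0,"wy":0,"wz":0},{"dx":0,"dy":0,"dz":0,"wx":0,"wy":0,"wz":0},{"dx":0,"dy":0,"dz":0,"wx":0,"wy":0,"wz":0}]'

```text
clock: 19.05
position: [0.5156, -0.2529, 0.1769]
ee_rot: [0.084, 1.569, -0.084]
contact_force: [1.1, -0.4, -1.1]
opening: 0.0295
```

```bash
python3 - <<'E'
from h import *
go(RK['square'],.0917,-.107)
E
```

```text
19.05 pos [ 0.5156 -0.2529  0.1769] open 0.0295 F [ 1.07 -0.43 -1.13] maxq [-0.03  0.53  0.55  1.82 -0.35  0.88  0.58]
shift cm (tool axes now) [8.52 0.03 0.13] turn [-0. -0.  0.]
```

arm_command --targets '[{"dx":1.5,"dy":0,"dz":0.1,"wx":0,"wy":0,"wz":0},{"dx":1.5,"dy":0,"dz":0,"wx":0,"wy":0,"wz":0},{"dx":0,"dy":0,"dz":0,"wx":0,"wy":0,"wz":0},{"dx":0,"dy":0,"dz":0,"wx":0,"wy":0,"wz":0}]'

```text
clock: 19.55
position: [0.5166, -0.253, 0.1467]
ee_rot: [0.084, 1.569, -0.084]
contact_force: [-0.0, -0.8, 0.3]
opening: 0.0298
```

arm_command --targets '[{"dx":1.5,"dy":0,"dz":0,"wx":0,"wy":0,"wz":0},{"dx":1.5,"dy":0,"dz":0,"wx":0,"wy":0,"wz":0},{"dx":1.2,"dy":0,"dz":0,"wx":0,"wy":0,"wz":0},{"dx":0.8,"dy":0,"dz":0,"wx":0,"wy":0,"wz":0},{"dx":0,"dy":0,"dz":0,"wx":0,"wy":0,"wz":0},{"dx":0,"dy":0,"dz":0,"wx":0,"wy":0,"wz":0}]'

```text
clock: 20.3
position: [0.5169, -0.2531, 0.097]
ee_rot: [0.084, 1.569, -0.084]
contact_force: [-0.6, -1.8, 0.2]
opening: 0.0297
```

arm_command --targets '[{"dx":0.2,"dy":0,"dz":0,"wx":0,"wy":0,"wz":0},{"dx":0.1,"dy":0,"dz":0,"wx":0,"wy":0,"wz":0},{"dx":0,"dy":0,"dz":0,"wx":0,"wy":0,"wz":0},{"dx":0,"dy":0,"dz":0,"wx":0,"wy":0,"wz":0}]'

```text
clock: 20.8
position: [0.5167, -0.2529, 0.0938]
ee_rot: [0.084, 1.569, -0.084]
contact_force: [0.1, 0.6, -0.9]
opening: 0.0301
```

arm_command --targets '[{"dx":0.1,"dy":0,"dz":0,"wx":0,"wy":0,"wz":0},{"dx":0.1,"dy":0,"dz":0,"wx":0,"wy":0,"wz":0},{"dx":0,"dy":0,"dz":0,"wx":0,"wy":0,"wz":0},{"dx":0,"dy":0,"dz":0,"wx":0,"wy":0,"wz":0}]'

```text
clock: 21.3
position: [0.5167, -0.2529, 0.0917]
ee_rot: [0.084, 1.569, -0.084]
contact_force: [-0.1, 0.1, -0.7]
opening: 0.0299
```

arm_command --targets '[{"dx":0.1,"dy":0,"dz":0,"wx":0,"wy":0,"wz":0},{"dx":0,"dy":0,"dz":0,"wx":0,"wy":0,"wz":0},{"dx":0,"dy":0,"dz":0,"wx":0,"wy":0,"wz":0}]'

```text
clock: 21.68
position: [0.5167, -0.2529, 0.0916]
ee_rot: [0.085, 1.569, -0.084]
contact_force: [-2.8, 1.8, 9.3]
opening: 0.0296
```

arm_command --targets '[{"dx":0,"dy":0,"dz":0,"wx":0,"wy":0,"wz":0},{"dx":0,"dy":0,"dz":0,"wx":0,"wy":0,"wz":0},{"dx":0,"dy":0,"dz":0,"wx":0,"wy":0,"wz":0},{"dx":0,"dy":0,"dz":0,"wx":0,"wy":0,"wz":0},{"dx":0,"dy":0,"dz":0,"wx":0,"wy":0,"wz":0},{"dx":0,"dy":0,"dz":0,"wx":0,"wy":0,"wz":0}]' --jaw 1

```text
clock: 22.42
position: [0.5167, -0.2529, 0.0907]
ee_rot: [0.084, 1.569, -0.084]
contact_force: [1.1, -0.7, 0.1]
opening: 0.0875
```

arm_command --targets '[{"dx":-1.5,"dy":0,"dz":0,"wx":0,"wy":0,"wz":0},{"dx":-3,"dy":0,"dz":0,"wx":0,"wy":0,"wz":0},{"dx":-4,"dy":0,"dz":0,"wx":0,"wy":0,"wz":0},{"dx":-2,"dy":0,"dz":0,"wx":0,"wy":0,"wz":0},{"dx":0,"dy":0,"dz":0,"wx":-0.09,"wy":0,"wz":0},{"dx":0,"dy":0,"dz":0,"wx":0,"wy":0,"wz":0}]'

```text
clock: 23.18
position: [0.5169, -0.253, 0.1969]
ee_rot: [0.014, 1.569, -0.014]
contact_force: [-1.0, -0.9, 0.1]
opening: 0.0881
```

arm_command --targets '[{"dx":0,"dy":3,"dz":0.3,"wx":0,"wy":0,"wz":0},{"dx":0,"dy":5.2,"dz":0.4,"wx":0,"wy":0,"wz":0},{"dx":0,"dy":5.2,"dz":0.4,"wx":0,"wy":0,"wz":0},{"dx":0,"dy":5.2,"dz":0.4,"wx":0,"wy":0,"wz":0},{"dx":0,"dy":5.2,"dz":0.4,"wx":0,"wy":0,"wz":0},{"dx":0,"dy":5.2,"dz":0.4,"wx":0,"wy":0,"wz":0},{"dx":0,"dy":5.2,"dz":0.4,"wx":0,"wy":0,"wz":0},{"dx":0,"dy":5.2,"dz":0.4,"wx":0,"wy":0,"wz":0},{"dx":0,"dy":5.2,"dz":0.4,"wx":0,"wy":0,"wz":0},{"dx":0,"dy":4.5,"dz":0.3,"wx":0,"wy":0,"wz":0},{"dx":0,"dy":2,"dz":0,"wx":0,"wy":0,"wz":0},{"dx":0,"dy":0,"dz":0,"wx":0,"wy":0,"wz":0}]'

```text
clock: 24.68
position: [0.563, 0.2577, 0.1955]
ee_rot: [0.012, 1.571, -0.013]
contact_force: [0.1, -1.8, -0.1]
opening: 0.0879
```

```bash
python3 - <<'E'
from h import *
go(G['half'],.089,-.017)
E
```

```text
24.68 pos [0.563  0.2577 0.1955] open 0.0879 F [ 0.08 -1.84 -0.06] maxq [-0.83  0.57  0.47  1.68 -0.3   0.96 -0.27]
shift cm (tool axes now) [ 1.065e+01 -7.000e-02  1.000e-02] turn [ 0.001 -0.     0.001]
```

arm_command --targets '[{"dx":3,"dy":0,"dz":0,"wx":0,"wy":0,"wz":0},{"dx":4,"dy":0,"dz":0,"wx":0,"wy":0,"wz":0},{"dx":2.6,"dy":0,"dz":0,"wx":0,"wy":0,"wz":0},{"dx":1,"dy":0,"dz":0,"wx":0,"wy":0,"wz":0},{"dx":0,"dy":0,"dz":0,"wx":0,"wy":0,"wz":0},{"dx":0,"dy":0,"dz":0,"wx":0,"wy":0,"wz":0}]'

```text
clock: 25.42
position: [0.5643, 0.257, 0.0911]
ee_rot: [0.015, 1.569, -0.014]
contact_force: [0.0, -0.4, 0.2]
opening: 0.088
```

```bash
python3 - <<'E'
from h import *
go(G['half'],.089,-.017)
E
```

```text
25.43 pos [0.5643 0.257  0.0911] open 0.088 F [ 0.04 -0.38  0.22] maxq [-0.78  0.7   0.4   1.74 -0.37  0.77 -0.22]
shift cm (tool axes now) [ 0.21 -0.01 -0.13] turn [-0.001  0.002 -0.001]
```

arm_command --targets '[{"dx":0.1,"dy":0,"dz":-0.1,"wx":0,"wy":0,"wz":0},{"dx":0,"dy":0,"dz":0,"wx":0,"wy":0,"wz":0},{"dx":0,"dy":0,"dz":0,"wx":0,"wy":0,"wz":0},{"dx":0,"dy":0,"dz":0,"wx":0,"wy":0,"wz":0},{"dx":0,"dy":0,"dz":0,"wx":0,"wy":0,"wz":0},{"dx":0,"dy":0,"dz":0,"wx":0,"wy":0,"wz":0},{"dx":0,"dy":0,"dz":0,"wx":0,"wy":0,"wz":0}]' --jaw -1

```text
clock: 26.3
position: [0.5624, 0.2574, 0.0887]
ee_rot: [0.013, 1.571, -0.013]
contact_force: [0.2, 0.1, -1.0]
opening: 0.0407
```

```bash
python3 - <<'E'
from h import *
go(G['half'],.089,-.017)
E
```

```text
26.3 pos [0.5624 0.2574 0.0887] open 0.0407 F [ 0.23  0.11 -1.05] maxq [-0.78  0.71  0.4   1.74 -0.37  0.77 -0.22]
shift cm (tool axes now) [-0.03 -0.04  0.06] turn [0. 0. 0.]
```

arm_command --targets '[{"dx":-0.5,"dy":0,"dz":0,"wx":0,"wy":0,"wz":0},{"dx":-1.5,"dy":0,"dz":0,"wx":0,"wy":0,"wz":0},{"dx":-2.5,"dy":0,"dz":0,"wx":0,"wy":0,"wz":0},{"dx":-3,"dy":0,"dz":0,"wx":0,"wy":0,"wz":0},{"dx":-3,"dy":0,"dz":0,"wx":0,"wy":0,"wz":0},{"dx":-2,"dy":0,"dz":0,"wx":0,"wy":0,"wz":0},{"dx":0,"dy":0,"dz":0,"wx":0,"wy":0,"wz":0}]'

```text
clock: 27.18
position: [0.5635, 0.2578, 0.2161]
ee_rot: [0.015, 1.567, -0.012]
contact_force: [0.2, 0.4, -0.7]
opening: 0.0405
```

```bash
python3 - <<'E'
from h import *
go(RK['half'],.215,-.107)
b=snapshot('scene'); a=snapshot('top')
out=np.hstack([cv2.resize(x['img'][y:y+130,c:c+130,::-1],None,fx=3,fy=3,interpolation=cv2.INTER_CUBIC) for x,c,y in((a,400,180),(b,300,240))]); cv2.imwrite('pics/p3.png',out)
E
```

```text
27.18 pos [0.5635 0.2578 0.2161] open 0.0405 F [ 0.17  0.37 -0.73] maxq [-0.84  0.54  0.48  1.67 -0.29  1.   -0.28]
shift cm (tool axes now) [  0.   -45.55  -3.28] turn [ 0.09   0.003 -0.002]
```

View pics/p3.png

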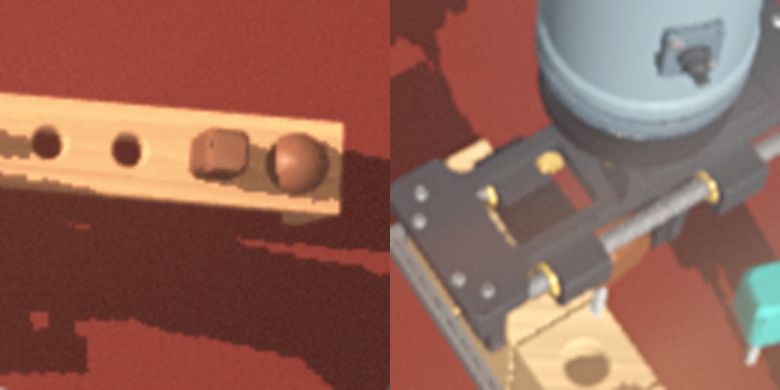

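Square and mushroom stand in holes 3 and 4 (left crop (220,154), (298,163)); the half is held with its blade hanging vertical. Next it goes to hole 2.

arm_command --targets '[{"dx":0,"dy":-3,"dz":-0.3,"wx":0,"wy":0,"wz":0},{"dx":0,"dy":-4.5,"dz":-0.3,"wx":0,"wy":0,"wz":0},{"dx":0,"dy":-4.5,"dz":-0.3,"wx":0,"wy":0,"wz":0},{"dx":0,"dy":-4.5,"dz":-0.3,"wx":0,"wy":0,"wz":0},{"dx":0,"dy":-4.5,"dz":-0.3,"wx":0,"wy":0,"wz":0},{"dx":0,"dy":-4.5,"dz":-0.3,"wx":0,"wy":0,"wz":0},{"dx":0,"dy":-4.5,"dz":-0.3,"wx":0,"wy":0,"wz":0},{"dx":0,"dy":-4.5,"dz":-0.3,"wx":0,"wy":0,"wz":0},{"dx":0,"dy":-4.5,"dz":-0.3,"wx":0,"wy":0,"wz":0},{"dx":0,"dy":-4,"dz":-0.3,"wx":0,"wy":0,"wz":0},{"dx":0,"dy":-2.5,"dz":-0.2,"wx":0.045,"wy":0,"wz":0},{"dx":0,"dy":0,"dz":0,"wx":0.045,"wy":0,"wz":0}]'

```text
clock: 28.78
position: [0.5211, -0.1996, 0.2128]
ee_rot: [0.088, 1.571, -0.089]
contact_force: [0.0, -0.6, -1.3]
opening: 0.0401
```

arm_command --targets '[{"dx":2,"dy":0,"dz":0,"wx":0,"wy":0,"wz":0},{"dx":2,"dy":0,"dz":0,"wx":0,"wy":0,"wz":0},{"dx":0,"dy":0,"dz":0,"wx":0,"wy":0,"wz":0},{"dx":0,"dy":0,"dz":0,"wx":0,"wy":0,"wz":0}]'

```text
clock: 29.28
position: [0.5226, -0.1971, 0.1739]
ee_rot: [0.084, 1.569, -0.084]
contact_force: [0.0, -0.8, -0.9]
opening: 0.0404
```

```bash
python3 - <<'E'
from h import *
go(RK['half'],.0887,-.107)
E
```

```text
29.27 pos [ 0.5226 -0.1971  0.1739] open 0.0404 F [ 0.02 -0.75 -0.87] maxq [-0.14  0.51  0.56  1.87 -0.35  0.86  0.49]
shift cm (tool axes now) [8.52 0.   0.03] turn [-0. -0.  0.]
```

arm_command --targets '[{"dx":1.5,"dy":0,"dz":0,"wx":0,"wy":0,"wz":0},{"dx":1.5,"dy":0,"dz":0,"wx":0,"wy":0,"wz":0},{"dx":0,"dy":0,"dz":0,"wx":0,"wy":0,"wz":0},{"dx":0,"dy":0,"dz":0,"wx":0,"wy":0,"wz":0}]'

```text
clock: 29.78
position: [0.5226, -0.1971, 0.1437]
ee_rot: [0.084, 1.569, -0.084]
contact_force: [0.7, -0.7, -0.9]
opening: 0.0403
```

arm_command --targets '[{"dx":1.5,"dy":0,"dz":0,"wx":0,"wy":0,"wz":0},{"dx":1.5,"dy":0,"dz":0,"wx":0,"wy":0,"wz":0},{"dx":1.2,"dy":0,"dz":0,"wx":0,"wy":0,"wz":0},{"dx":0.8,"dy":0,"dz":0,"wx":0,"wy":0,"wz":0},{"dx":0,"dy":0,"dz":0,"wx":0,"wy":0,"wz":0},{"dx":0,"dy":0,"dz":0,"wx":0,"wy":0,"wz":0}]'

```text
clock: 30.52
position: [0.5229, -0.1971, 0.094]
ee_rot: [0.084, 1.569, -0.084]
contact_force: [0.3, -0.5, -0.6]
opening: 0.0406
```

arm_command --targets '[{"dx":0.2,"dy":0,"dz":0,"wx":0,"wy":0,"wz":0},{"dx":0.2,"dy":0,"dz":0,"wx":0,"wy":0,"wz":0},{"dx":0.1,"dy":0,"dz":0,"wx":0,"wy":0,"wz":0},{"dx":0,"dy":0,"dz":0,"wx":0,"wy":0,"wz":0},{"dx":0,"dy":0,"dz":0,"wx":0,"wy":0,"wz":0}]'

```text
clock: 31.15
position: [0.5226, -0.197, 0.0888]
ee_rot: [0.084, 1.569, -0.084]
contact_force: [0.0, -0.4, -0.3]
opening: 0.0407
```

arm_command --targets '[{"dx":0.1,"dy":0,"dz":0,"wx":0,"wy":0,"wz":0},{"dx":0,"dy":0,"dz":0,"wx":0,"wy":0,"wz":0},{"dx":0,"dy":0,"dz":0,"wx":0,"wy":0,"wz":0}]'

```text
clock: 31.52
position: [0.5227, -0.197, 0.0886]
ee_rot: [0.085, 1.569, -0.084]
contact_force: [-2.5, 0.9, 8.6]
opening: 0.0408
```

arm_command --targets '[{"dx":0,"dy":0,"dz":0,"wx":0,"wy":0,"wz":0},{"dx":0,"dy":0,"dz":0,"wx":0,"wy":0,"wz":0},{"dx":0,"dy":0,"dz":0,"wx":0,"wy":0,"wz":0},{"dx":0,"dy":0,"dz":0,"wx":0,"wy":0,"wz":0},{"dx":0,"dy":0,"dz":0,"wx":0,"wy":0,"wz":0},{"dx":0,"dy":0,"dz":0,"wx":0,"wy":0,"wz":0}]' --jaw 1

```text
clock: 32.28
position: [0.5226, -0.197, 0.0877]
ee_rot: [0.084, 1.569, -0.084]
contact_force: [0.1, 0.1, 0.2]
opening: 0.0878
```

arm_command --targets '[{"dx":-1.5,"dy":0,"dz":0,"wx":0,"wy":0,"wz":0},{"dx":-3,"dy":0,"dz":0,"wx":0,"wy":0,"wz":0},{"dx":-4,"dy":0,"dz":0,"wx":0,"wy":0,"wz":0},{"dx":-2,"dy":0,"dz":0,"wx":0,"wy":0,"wz":0},{"dx":0,"dy":0,"dz":0,"wx":-0.09,"wy":0,"wz":0},{"dx":0,"dy":0,"dz":0,"wx":0,"wy":0,"wz":0}]'

```text
clock: 33.02
position: [0.5228, -0.1971, 0.1938]
ee_rot: [0.014, 1.569, -0.014]
contact_force: [-0.3, 0.7, 0.7]
opening: 0.0887
```

arm_command --targets '[{"dx":0,"dy":3,"dz":0.2,"wx":0,"wy":0,"wz":0},{"dx":0,"dy":5.2,"dz":0.4,"wx":0,"wy":0,"wz":0},{"dx":0,"dy":5.2,"dz":0.4,"wx":0,"wy":0,"wz":0},{"dx":0,"dy":5.2,"dz":0.4,"wx":0,"wy":0,"wz":0},{"dx":0,"dy":5.2,"dz":0.4,"wx":0,"wy":0,"wz":0},{"dx":0,"dy":5.2,"dz":0.3,"wx":0,"wy":0,"wz":0},{"dx":0,"dy":5.2,"dz":0.3,"wx":0,"wy":0,"wz":0},{"dx":0,"dy":5.2,"dz":0.3,"wx":0,"wy":0,"wz":0},{"dx":0,"dy":5.2,"dz":0.3,"wx":0,"wy":0,"wz":0},{"dx":0,"dy":4.4,"dz":0.2,"wx":0,"wy":0,"wz":0},{"dx":0,"dy":2,"dz":0,"wx":0,"wy":0,"wz":0},{"dx":0,"dy":0,"dz":0,"wx":0,"wy":0,"wz":0}]'

```text
clock: 34.52
position: [0.5629, 0.3128, 0.1924]
ee_rot: [0.012, 1.571, -0.013]
contact_force: [-0.2, -0.1, -1.1]
opening: 0.0882
```

arm_command --targets '[{"dx":2,"dy":0,"dz":0,"wx":0,"wy":0,"wz":0},{"dx":3,"dy":0,"dz":0,"wx":0,"wy":0,"wz":0},{"dx":0,"dy":0,"dz":0,"wx":0,"wy":0,"wz":0},{"dx":0,"dy":0,"dz":0,"wx":0,"wy":0,"wz":0}]'

```text
clock: 35.02
position: [0.5638, 0.3111, 0.1431]
ee_rot: [0.015, 1.57, -0.015]
contact_force: [0.2, -0.6, 0.6]
opening: 0.0883
```

```bash
python3 - <<'E'
from h import *
go(G['ball'],.088,-.017)
E
```

```text
35.02 pos [0.5638 0.3111 0.1431] open 0.0883 F [ 0.2  -0.58  0.65] maxq [-0.88  0.67  0.45  1.65 -0.35  0.9  -0.31]
shift cm (tool axes now) [ 5.51  0.19 -0.02] turn [-0.002  0.     0.   ]
```

arm_command --targets '[{"dx":2,"dy":0.2,"dz":0,"wx":0,"wy":0,"wz":0},{"dx":2.4,"dy":0,"dz":0,"wx":0,"wy":0,"wz":0},{"dx":1,"dy":0,"dz":0,"wx":0,"wy":0,"wz":0},{"dx":0,"dy":0,"dz":0,"wx":0,"wy":0,"wz":0},{"dx":0,"dy":0,"dz":0,"wx":0,"wy":0,"wz":0},{"dx":0,"dy":0,"dz":0,"wx":0,"wy":0,"wz":0}]'

```text
clock: 35.78
position: [0.5638, 0.3147, 0.0896]
ee_rot: [0.014, 1.57, -0.013]
contact_force: [0.2, -0.6, -0.4]
opening: 0.0881
```

```bash
python3 - <<'E'
from h import *
go(G['ball'],.088,-.017)
E
```

```text
35.77 pos [0.5638 0.3147 0.0896] open 0.0881 F [ 0.15 -0.59 -0.36] maxq [-0.86  0.75  0.42  1.67 -0.39  0.81 -0.29]
shift cm (tool axes now) [ 0.16 -0.17 -0.01] turn [-0.     0.001 -0.001]
```

arm_command --targets '[{"dx":0.1,"dy":-0.17,"dz":0,"wx":0,"wy":0,"wz":0},{"dx":0,"dy":0,"dz":0,"wx":0,"wy":0,"wz":0},{"dx":0,"dy":0,"dz":0,"wx":0,"wy":0,"wz":0},{"dx":0,"dy":0,"dz":0,"wx":0,"wy":0,"wz":0}]'

```text
clock: 36.28
position: [0.5633, 0.3128, 0.0877]
ee_rot: [0.013, 1.571, -0.013]
contact_force: [0.3, 0.3, 0.2]
opening: 0.0883
```

arm_command --targets '[{"dx":0,"dy":0,"dz":0,"wx":0,"wy":0,"wz":0},{"dx":0,"dy":0,"dz":0,"wx":0,"wy":0,"wz":0},{"dx":0,"dy":0,"dz":0,"wx":0,"wy":0,"wz":0},{"dx":0,"dy":0,"dz":0,"wx":0,"wy":0,"wz":0},{"dx":0,"dy":0,"dz":0,"wx":0,"wy":0,"wz":0},{"dx":0,"dy":0,"dz":0,"wx":0,"wy":0,"wz":0},{"dx":0,"dy":0,"dz":0,"wx":0,"wy":0,"wz":0},{"dx":0,"dy":0,"dz":0,"wx":0,"wy":0,"wz":0}]' --jaw -1

```text
clock: 37.28
position: [0.5633, 0.3127, 0.0877]
ee_rot: [0.013, 1.571, -0.013]
contact_force: [0.4, 0.0, -0.6]
opening: 0.0296
```

arm_command --targets '[{"dx":-0.5,"dy":0,"dz":0,"wx":0,"wy":0,"wz":0},{"dx":-1.5,"dy":0,"dz":0,"wx":0,"wy":0,"wz":0},{"dx":-2.5,"dy":0,"dz":0,"wx":0,"wy":0,"wz":0},{"dx":-3,"dy":0,"dz":0,"wx":0,"wy":0,"wz":0},{"dx":-3,"dy":0,"dz":0,"wx":0,"wy":0,"wz":0},{"dx":-2,"dy":0,"dz":0,"wx":0,"wy":0,"wz":0},{"dx":0,"dy":0,"dz":0,"wx":0,"wy":0,"wz":0}]'

```text
clock: 38.15
position: [0.5641, 0.3131, 0.2146]
ee_rot: [0.015, 1.568, -0.012]
contact_force: [0.7, 0.1, -0.9]
opening: 0.0292
```

```bash
python3 - <<'E'
from h import *
go(RK['ball'],.215,-.107)
b=snapshot('scene'); a=snapshot('top')
out=np.hstack([cv2.resize(x['img'][y:y+130,c:c+130,::-1],None,fx=3,fy=3,interpolation=cv2.INTER_CUBIC) for x,c,y in((a,390,180),(b,320,280))]); cv2.imwrite('pics/p4.png',out)
E
```

```text
38.15 pos [0.5641 0.3131 0.2146] open 0.0292 F [ 0.7   0.11 -0.87] maxq [-0.91  0.59  0.49  1.6  -0.31  1.03 -0.34]
shift cm (tool axes now) [ -0.14 -45.51  -2.76] turn [ 0.09   0.003 -0.002]
```

View pics/p4.png

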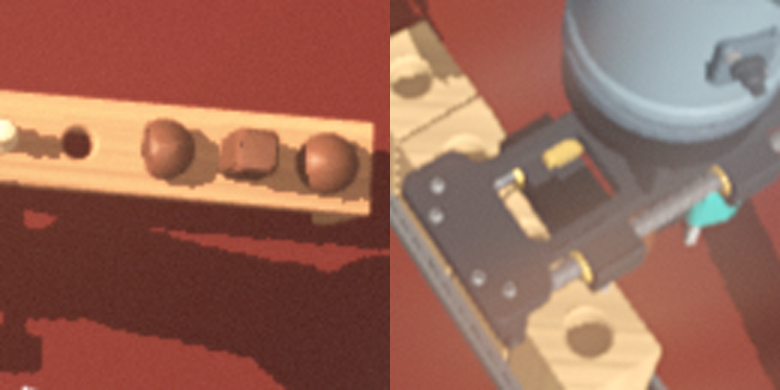

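Half, square and mushroom stand in holes 2–4 (left crop (167,150), (250,153), (327,163)). The ball is gripped (29 mm opening) and its block is empty. Next it goes to hole 1.

arm_command --targets '[{"dx":0,"dy":-3,"dz":-0.2,"wx":0,"wy":0,"wz":0},{"dx":0,"dy":-4.5,"dz":-0.3,"wx":0,"wy":0,"wz":0},{"dx":0,"dy":-4.5,"dz":-0.3,"wx":0,"wy":0,"wz":0},{"dx":0,"dy":-4.5,"dz":-0.3,"wx":0,"wy":0,"wz":0},{"dx":0,"dy":-4.5,"dz":-0.3,"wx":0,"wy":0,"wz":0},{"dx":0,"dy":-4.5,"dz":-0.3,"wx":0,"wy":0,"wz":0},{"dx":0,"dy":-4.5,"dz":-0.3,"wx":0,"wy":0,"wz":0},{"dx":0,"dy":-4.5,"dz":-0.2,"wx":0,"wy":0,"wz":0},{"dx":0,"dy":-4.5,"dz":-0.2,"wx":0,"wy":0,"wz":0},{"dx":0,"dy":-4,"dz":-0.2,"wx":0,"wy":0,"wz":0},{"dx":0,"dy":-2.5,"dz":-0.1,"wx":0.045,"wy":0,"wz":0},{"dx":0,"dy":0,"dz":0,"wx":0.045,"wy":0,"wz":0}]'

```text
clock: 39.75
position: [0.5271, -0.1444, 0.2116]
ee_rot: [0.088, 1.571, -0.089]
contact_force: [0.1, 0.2, -1.1]
opening: 0.0292
```

arm_command --targets '[{"dx":2,"dy":0,"dz":0,"wx":0,"wy":0,"wz":0},{"dx":2,"dy":0,"dz":0,"wx":0,"wy":0,"wz":0},{"dx":0,"dy":0,"dz":0,"wx":0,"wy":0,"wz":0},{"dx":0,"dy":0,"dz":0,"wx":0,"wy":0,"wz":0}]'

```text
clock: 40.25
position: [0.5285, -0.1419, 0.1728]
ee_rot: [0.084, 1.57, -0.084]
contact_force: [-0.5, -0.9, -0.3]
opening: 0.0295
```

```bash
python3 - <<'E'
from h import *
go(RK['ball'],.0877,-.107)
E
```

```text
40.25 pos [ 0.5285 -0.1419  0.1728] open 0.0295 F [-0.47 -0.94 -0.32] maxq [-0.25  0.5   0.57  1.9  -0.35  0.85  0.39]
shift cm (tool axes now) [8.51 0.05 0.03] turn [-0. -0.  0.]
```

arm_command --targets '[{"dx":1.5,"dy":0,"dz":0,"wx":0,"wy":0,"wz":0},{"dx":1.5,"dy":0,"dz":0,"wx":0,"wy":0,"wz":0},{"dx":0,"dy":0,"dz":0,"wx":0,"wy":0,"wz":0},{"dx":0,"dy":0,"dz":0,"wx":0,"wy":0,"wz":0}]'

```text
clock: 40.75
position: [0.5285, -0.1419, 0.1427]
ee_rot: [0.084, 1.569, -0.084]
contact_force: [-0.2, 0.2, -0.2]
opening: 0.0294
```

arm_command --targets '[{"dx":1.5,"dy":0,"dz":0,"wx":0,"wy":0,"wz":0},{"dx":1.5,"dy":0,"dz":0,"wx":0,"wy":0,"wz":0},{"dx":1.2,"dy":0,"dz":0,"wx":0,"wy":0,"wz":0},{"dx":0.8,"dy":0,"dz":0,"wx":0,"wy":0,"wz":0},{"dx":0,"dy":0,"dz":0,"wx":0,"wy":0,"wz":0},{"dx":0,"dy":0,"dz":0,"wx":0,"wy":0,"wz":0}]'

```text
clock: 41.5
position: [0.5288, -0.1419, 0.093]
ee_rot: [0.084, 1.569, -0.084]
contact_force: [-0.5, -0.4, -0.4]
opening: 0.0295
```

arm_command --targets '[{"dx":0.2,"dy":0,"dz":0,"wx":0,"wy":0,"wz":0},{"dx":0.2,"dy":0,"dz":0,"wx":0,"wy":0,"wz":0},{"dx":0.1,"dy":0,"dz":0,"wx":0,"wy":0,"wz":0},{"dx":0,"dy":0,"dz":0,"wx":0,"wy":0,"wz":0},{"dx":0,"dy":0,"dz":0,"wx":0,"wy":0,"wz":0}]'

```text
clock: 42.12
position: [0.5285, -0.1418, 0.0877]
ee_rot: [0.084, 1.569, -0.084]
contact_force: [0.2, -0.6, -1.0]
opening: 0.029
```

arm_command --targets '[{"dx":0.1,"dy":0,"dz":0,"wx":0,"wy":0,"wz":0},{"dx":0,"dy":0,"dz":0,"wx":0,"wy":0,"wz":0},{"dx":0,"dy":0,"dz":0,"wx":0,"wy":0,"wz":0}]'

```text
clock: 42.5
position: [0.5286, -0.1418, 0.0875]
ee_rot: [0.085, 1.569, -0.084]
contact_force: [-1.9, 1.7, 8.4]
opening: 0.0293
```

Seated. I release, rise, back off toward the tray side, and check.

arm_command --targets '[{"dx":0,"dy":0,"dz":0,"wx":0,"wy":0,"wz":0},{"dx":0,"dy":0,"dz":0,"wx":0,"wy":0,"wz":0},{"dx":0,"dy":0,"dz":0,"wx":0,"wy":0,"wz":0},{"dx":0,"dy":0,"dz":0,"wx":0,"wy":0,"wz":0},{"dx":0,"dy":0,"dz":0,"wx":0,"wy":0,"wz":0},{"dx":0,"dy":0,"dz":0,"wx":0,"wy":0,"wz":0}]' --jaw 1

```text
clock: 43.25
position: [0.5285, -0.1418, 0.0867]
ee_rot: [0.084, 1.569, -0.084]
contact_force: [0.4, 0.5, 0.3]
opening: 0.0868
```

arm_command --targets '[{"dx":-1.5,"dy":0,"dz":0,"wx":0,"wy":0,"wz":0},{"dx":-3,"dy":0,"dz":0,"wx":0,"wy":0,"wz":0},{"dx":-4,"dy":0,"dz":0,"wx":0,"wy":0,"wz":0},{"dx":-3,"dy":0,"dz":0,"wx":0,"wy":0,"wz":0},{"dx":-1,"dy":3,"dz":0,"wx":0,"wy":0,"wz":0},{"dx":0,"dy":5,"dz":0,"wx":0,"wy":0,"wz":0},{"dx":0,"dy":5,"dz":0,"wx":0,"wy":0,"wz":0},{"dx":0,"dy":5,"dz":0,"wx":0,"wy":0,"wz":0},{"dx":0,"dy":5,"dz":0,"wx":0,"wy":0,"wz":0},{"dx":0,"dy":5,"dz":0,"wx":0,"wy":0,"wz":0},{"dx":0,"dy":2,"dz":0,"wx":0,"wy":0,"wz":0},{"dx":0,"dy":0,"dz":0,"wx":0,"wy":0,"wz":0}]'

```text
clock: 44.75
position: [0.5606, 0.1571, 0.2121]
ee_rot: [0.082, 1.569, -0.083]
contact_force: [0.2, -0.7, 0.1]
opening: 0.0882
```

```bash
python3 - <<'E'
from h import *
st=sense(); print(st['clock'],st['position'],st['qd'])
b=snapshot('scene'); a=snapshot('top')
for s in (a,b):
    for k,z in (('ball',.0975),('half',.097),('square',.106),('mushroom',.098)):
        c0=proj(s,[*RK[k],z])
        for r in trace('graver_'+k,s):
            if np.hypot(*(r['xy']-c0))<8:
                y,x=np.nonzero(r['mask']); print(k,round(r['p'],2),'err mm',np.round((atz(s,(x.mean(),y.mean()),z)[:2]-RK[k])*1000,1)); break
out=np.hstack([cv2.resize(x['img'][y:y+130,c:c+130,::-1],None,fx=3,fy=3,interpolation=cv2.INTER_CUBIC) for x,c,y in((a,390,180),(b,190,90))]); cv2.imwrite('pics/fin.png',out)
E
```

```text
44.75 [0.56058293 0.15709114 0.21212042] [ 0.03840986 -0.00895993  0.04118162  0.02857517  0.01200396 -0.00612036
  0.01392493]
ball 0.5 err mm [-0.5  2.2]
half 0.58 err mm [-0.1 -1.8]
square 0.83 err mm [0.2 0.8]
mushroom 0.85 err mm [-0.7  1.1]
ball 0.5 err mm [ 0.6 -0.2]
half 0.66 err mm [ 0.5 -2. ]
square 0.7 err mm [-0.3 -0.5]
mushroom 0.54 err mm [-0.1 -2.7]
```

View pics/fin.png

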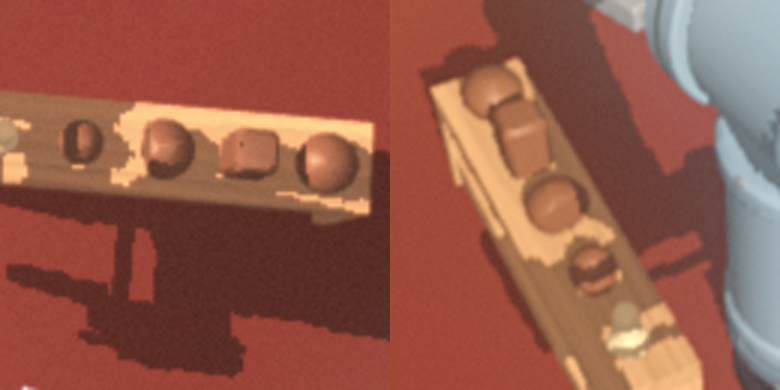

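All four gravers stand upright in order: ball, half, square, mushroom. Their centres are within 3 mm of the holes in both cameras, and the robot is clear.

```bash
python3 -c "
from h import *
print(finish_job())"
```

```text
the job is handed in; nothing more can be done
None
```

All four gravers are in the bench rack, and I handed the job in at about 45 s. From left to right they stand as they did in the tray: ball, half, square, mushroom.

- **Seating:** I lowered each one until the upward force rose to 7–9 N at the height where it had sat in its block, and only then let go. None slipped or was dropped.
- **Last checks:** In both cameras each graver is upright and measures within 3 mm of its hole's centre (8 mm allowed). The gripper was open and well clear of the rack and gravers.
- **Disagreements:** The two cameras differed by up to about 4 mm along the row for the mushroom and 2.4 mm for the ball. The network confidences were only 0.5–0.85, with the arm's shadow over the rack. My very first two move calls were refused for missing keys, and nothing moved.

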